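# Serve the lavender nail capsule

### The arm

A 6-joint arm with a two-finger parallel gripper is mounted at the origin on the work surface. World frame = base frame: x ahead of the robot, y to its left, z up, the work surface at z = 0. Lengths are in mm, angles in rad, forces in N, time in s.
With the tool pointing down it reaches from about 325 to 850 mm from the base axis. Payload 15.5 kg.
Tool frame: the origin (TCP) lies at the very end of the fingers, on their centre line; the grasp point (between the pads) lies 19 mm behind it; z points along the fingers, y is the direction in which the jaws open and shut (so a half turn about z gives the same grasp; the last joint's range is limited). The gripper opens to 91 mm and grips with 3 to 60 N. Pads are 32 mm wide; open, the fingers measure 118 mm over their backs; the gripper's body (76 mm by 178 mm) begins 60 mm behind the grasp point.
Start: joints at [-1.296, 0.494, 1.345, -0, 1.302, -0.096], TCP at [226.477, -582.524, 175.615] pointing down, gripper open.
Joint ranges: [-2.91, 2.91], [-0.82, 2.16], [0.22, 2.67], [-1.22, 4.37], [0.12, 2.79], [-3.08, 3.08]. Speed limits (rad/s): [1.89, 1.89, 2.57, 3.01, 3.01, 3.01].

### API

Orientations are given as a unit quaternion [w, x, y, z].
In Python, from workcell import env, optics, order gives the robot as it stands. The module is installed in compiled form; this text tells all that it offers.
- The arm moves only by the tool drive_tool, never from a script. Its argument "steps" is a list of rows, each a list of 3 entries, a list of its own where there are three numbers: the shift along the tool's x, y, z in cm, then the turn, a rotation vector about the tool's x, y, z in rad, then the gripper's target within -1 to 1 (shut at 1, half-way at 0, fully open at -1). In form: [[[dx, dy, dz], [rx, ry, rz], gripper], ...]. A call has exactly 5 rows; each row is the pose to reach, as a shift and turn from the pose commanded when the call began, along the tool's axes at that moment; what a row does not reach only later rows make up. A row lasts 1/12 s, in which the tool goes at most 41.7 mm and 7.16 degrees, less where a joint would pass 70% of its speed; a pose out of reach is approached as far as the arm can. A call with a gripper value outside its range is refused whole. The fingers move at their own pace and stop on an object; "squeeze" is the grip in N (left out, the last holds). Time passes only in rows, so rows that repeat a pose let the fingers close, or fill a call up. It gives the time, the measured TCP pose, the force and the opening at its end, in the units of the state.
- env.state(): the state, without advancing time (a new reading comes with each control period).
- optics.grab_frame(name): name is "side" or "top" or "wrist"; returns (picture, depth): 420x560x3 uint8, red, green, blue; 420x560 float32, mm along the optical axis (not along the pixel's ray), 0 where there is no reading.
- optics.camera_info(name): a dict with "intrinsics" (3x3 intrinsics, pixels), "extrinsics" (4x4, takes a point from world to camera coordinates); the wrist camera has in their place "mount" (4x4, takes a point from camera to tool coordinates, whose origin is the TCP and whose axes are the flange's). Camera axes: x right, y down, z forward; pixel columns grow to the right and rows downward; lengths in mm; the calibration is good to about 2 mm. The wrist camera is an equidistant fisheye: a pixel r from the principal point sees the ray r / f radians off the axis. A picture is of the moment at which its call begins: read the wrist's pose just before it. camera_info takes no time and is no camera call.
- order.close_job(): hands the job in, once; it reports no verdict.
The state is a dict: "time": time; "joints": joint angles; "joint_vel": joint speeds; "joint_efforts": joint torques, N m; "position": TCP position; "orientation": TCP orientation; "ft_force": force on the tool from outside, world axes, zero at the start; "ft_torque": the same for the moment, N m; "width": finger opening in mm.
Only numpy, scipy, OpenCV 4.12 (cv2) and the standard library are available. Lean on these libraries where they do the work, as an engineer would, in place of code of your own. Each camera call takes 0.05 s, during which the arm holds its last target. There are 200 camera calls.

### The job

With a fingertip, push the brass post to slide the ring dish all the way across until it sits under the lane that holds the lavender capsule, then press down that lane's black pad so the rocker lifts its gate and the capsule rolls into the dish. Once the capsule lies in the dish, let the pad come back up so the gate closes. Do not touch or lift either capsule, keep the pearl one behind its gate, and leave everything else standing where it is.

Things in the scene. Friction and masses are not known exactly. Their poses are not given: they have to be found in the camera images.
- tray: fixed red lacquered tray, 310 x 450 mm, 10 mm thick, rim to 18 mm, carrying a two-lane capsule dispenser; nothing on it is higher than 145 mm. Origin on the sill (z = 0), midway between the two gates; x points down the lanes, away from the robot (yawed up to 0.25 rad), y left, z up. 'Tray x, y' below means this frame
- lane_left (a point): middle of the floor at the open lower end of the left chute (tray x = 66 mm, y = +35 mm, 55 mm high). The chute is open wood with clear side walls, 40 mm wide outside, runs along tray x from x = -60 mm and falls 9 degrees
- lane_right (a point): the same for the right chute, at tray y = -35 mm
- capsule_lavender: lavender plastic ball capsule, 28 mm diameter, 13 to 25 g, with a thin white band; waits in one of the two lanes (left or right by chance) at about x = -17 mm, leaning on the closed gate. Origin at its centre, about 83 mm high at the start; in the dish about 14 mm above point dish
- capsule_pearl: pearl white ball capsule of the same size, waiting in the other lane; origin at its centre
- shuttle (a joint): slide of the dish along the tray's y (m): +0.035 = at the left stop, dish under the left lane; -0.035 = at the right stop, under the right lane; starts between -0.01 and 0.01. Friction about 1 N, it stays where it is left
- dish (a point): centre of the inner floor of the white ceramic ring dish (inside of the rim 64 mm, outside 72 mm, rim 22 mm above this point and 48 mm above the sill); at tray x = 95 mm, moves with the slide
- post (a point): centre of the top of the upright brass post on the dish's slide: 14 mm diameter, 66 mm high, top 88 mm above the sill, 55 mm from the dish's centre in tray +x (12 mm clear of its rim). A fingertip 30 mm below this top is above the dish's rim and can push the post's side along tray y
- pad_left (a point): black press pad, 44 x 44 x 6 mm, on the outer end of the left rocker; this point is the centre of its top face, tray (0, 165 mm), 131 mm high at rest, outer edge tilted up 0.27 rad. The rocker pivots about tray x at y = 100 mm, 108 mm high. Fully pressed the pad is about 37 mm lower, tilted 0.28 rad the other way, hardly shifted sideways; free space below
- pad_right (a point): the same for the right lane's rocker, mirrored: at tray (0, -165 mm), pivot at y = -100 mm
- rocker_left (a joint): angle of the left rocker (rad): 0 = at rest, steel gate closed across the left lane; 0.55 = stop, pad fully down; the capsule passes under the gate from about 0.45. A spring returns it; about 2 N on the pad starts it, about 5 N holds it at the stop
- rocker_right (a joint): the same for the right rocker
- jar: lavender screw-top jar, 44 mm diameter, 40 mm high, standing on the tray near its far left corner; bystander, origin under its centre
- clip_stand: stainless spring clip stand with a pink practice nail tip, base 40 mm, 64 mm high, near the tray's far right corner; bystander, origin under its centre
- glass_file: green glass nail file, 135 x 12 x 4 mm, lying on the tray behind the chutes; bystander, origin under its centre
- polish_coral: coral polish bottle, 30 mm diameter, 70 mm high, on the sill to the left; bystander
- polish_teal: teal polish bottle, same size, on the sill to the right; bystander
- cotton_bowl: blue ceramic bowl, 90 mm wide, 40 mm high, on the sill to the right; bystander

How it is judged (in metres and radians):
On the way, in this order (a step that is already met when the one before it is completed fails the run):
1. the dish stands under the lavender capsule's lane while the capsule is still behind its gate (y of capsule_lavender in the frame of dish between -0.009 and 0.009 m and distance of capsule_lavender from where it was at the start of the episode below 0.012 m), for 0.2 s.
2. a pad is pressed down by the fingers and its gate is on the way up (((value of joint rocker_left above 0.2 rad and contact force between the fingers and rocker_left_c2 above 0.3 N) or (value of joint rocker_right above 0.2 rad and contact force between the fingers and rocker_right_c2 above 0.3 N))).
3. the lavender capsule is in the dish (horizontal distance between capsule_lavender and dish below 0.024 m and z of capsule_lavender in the frame of dish between 0.008 and 0.022 m), for 0.2 s.
At the end, for the whole second after the job is handed in: The lavender capsule rests in the dish (centre within 24 mm of the dish's centre and 8 to 22 mm above its floor, slower than 0.04 m/s), the dish within 9 mm of that lane's stop, both rockers back up (below 0.06 rad), the pearl capsule within 12 mm of its start, the bystanders within 30 mm of theirs (all of step 3 and linear speed of capsule_lavender below 0.04 m/s and (value of joint shuttle above 0.026 m or value of joint shuttle below -0.026 m) and value of joint each of rocker_left, rocker_right below 0.06 rad and distance of capsule_pearl from where it was at the start of the episode below 0.012 m and distance of each of jar, clip_stand, glass_file, polish_coral, polish_teal, cotton_bowl from where it was at the start of the episode below 0.03 m); the robot touches nothing.
It fails at once if the robot touches a capsule (contact force between any of the fingers, the arm and capsule_lavender above 0.3 N or contact force between any of the fingers, the arm and capsule_pearl above 0.3 N).
It fails at once if a capsule is lifted out of its lane or dish (z of any of capsule_lavender, capsule_pearl in the frame of tray above 0.1 m).
It fails at once if the pearl capsule leaves its place (distance of capsule_pearl from where it was at the start of the episode above 0.015 m).
It fails at once if a bystander is pushed away, lifted or knocked over (distance of any of jar, clip_stand, glass_file, polish_coral, polish_teal, cotton_bowl from where it was at the start of the episode above 0.03 m or angle between any of jar, clip_stand, glass_file, polish_coral, polish_teal, cotton_bowl's own z axis and vertical above 0.5 rad).
It also fails if it takes over 42 s, if anything falls off the work surface, if the arm or the gripper's body presses on something with over 40 N, if the wrist force passes 120 N, or if a joint passes its speed limit or range.

## Working session

There is one attempt and no reset: what is moved stays moved. The work goes in short steps, Python scripts to look and compute and a tool call to move; the robot and the scene stay as the last step left them, time stands still between calls to the robot, and variables do not carry over. Pictures are saved under pics/ and viewed, about 8 in all and at most 12, crops included, and the job is handed in when it is done.

Besides the shell and the picture viewer there is one more tool, called by a JSON object that holds its "fn" and its "kwargs". drive_tool: Moves the arm, as the interface text tells. Its arguments: {"type":"object","properties":{"steps":{"type":"array"},"squeeze":{"type":"number"}},"required":["steps"]}

```bash
mkdir -p pics
cat > h.py <<'E'
import numpy as np,cv2
from workcell import env,optics,order
def grab(n):
    p,d=optics.grab_frame(n); return p,d
def pts(n,d):
    i=optics.camera_info(n);K=np.array(i["intrinsics"]);T=np.linalg.inv(np.array(i["extrinsics"]))
    v,u=np.mgrid[:d.shape[0],:d.shape[1]]
    c=np.stack([(u-K[0,2])/K[0,0]*d,(v-K[1,2])/K[1,1]*d,d,np.ones_like(d)],-1)
    return (c@T.T)[...,:3]
E
python3 - <<'E'
from h import *
s=env.state();print({k:np.round(v,3) for k,v in s.items()})
for n in("top","side"):
    p,d=grab(n);cv2.imwrite(f"pics/{n}0.png",p[...,::-1]);np.savez(f"{n}0.npz",p=p,d=d)
    i=optics.camera_info(n);print(n,np.round(i["intrinsics"],1).tolist(),np.round(i["extrinsics"],3).tolist(),(d==0).mean())
print(optics.camera_info("wrist"))
E
```

```text
{'time': np.float64(0.0), 'joints': array([-1.296,  0.494,  1.346, -0.   ,  1.303, -0.095]), 'joint_vel': array([-0.001,  0.002,  0.   , -0.   , -0.   , -0.001]), 'joint_efforts': array([-0.0000e+00, -8.7883e+01, -3.8185e+01,  7.1000e-02,  5.3000e-02,
       -0.0000e+00]), 'position': array([ 226.337, -582.101,  175.027]), 'orientation': array([-0.001,  0.983,  0.184, -0.   ]), 'ft_force': array([ 0.87 , -0.408,  0.484]), 'ft_torque': array([-0.007,  0.01 , -0.042]), 'width': np.float64(91.419)}
top [[412.1, 0.0, 264.8], [0.0, 412.1, 210.5], [0.0, 0.0, 1.0]] [[0.028, -1.0, -0.011, -26.848], [-0.986, -0.026, -0.163, 532.62], [0.163, 0.015, -0.987, 1117.932], [0.0, 0.0, 0.0, 1.0]] 0.004166666666666667
side [[422.8, 0.0, 284.0], [0.0, 422.8, 210.4], [0.0, 0.0, 1.0]] [[0.977, -0.214, -0.005, -547.84], [-0.11, -0.482, -0.87, 125.947], [0.184, 0.85, -0.494, 1118.648], [0.0, 0.0, 0.0, 1.0]] 0.003873299319727891
{'intrinsics': array([[325.1922621 ,   0.        , 281.2351188 ],
       [  0.        , 325.1922621 , 211.89182272],
       [  0.        ,   0.        ,   1.        ]]), 'mount': array([[ 4.53878070e-04, -9.69467746e-01, -2.45218440e-01,
         6.90979696e+01],
       [ 9.99998583e-01,  4.25161447e-05,  1.68282367e-03,
         2.47519555e-01],
       [-1.62101753e-03, -2.45218856e-01,  9.69466392e-01,
        -2.07843829e+02],
       [ 0.00000000e+00,  0.00000000e+00,  0.00000000e+00,
         1.00000000e+00]])}
```

View pics/top0.png

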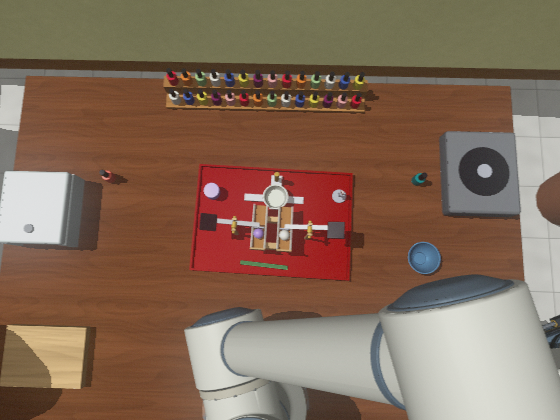

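View pics/side0.png

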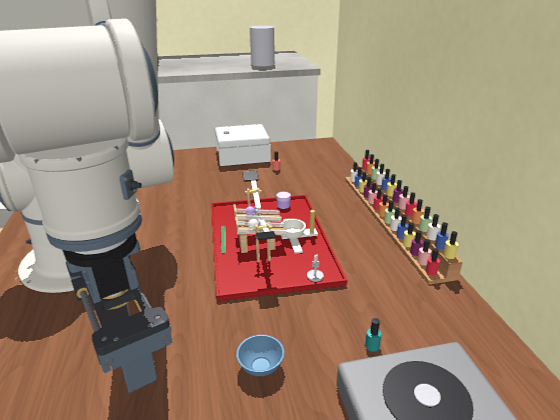

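Top view: the lavender capsule is at about (258,233) in the left lane and the pearl at (284,235). The dish is at (276,197), the post at (277,176), and the left pad at (208,222). In the side view the post is at about (312,222) and the left pad at (250,176).

Run:
```python
from h import *
from scipy import ndimage as nd
z=np.load("top0.npz");p,d=z["p"],z["d"];P=pts("top",d);hsv=cv2.cvtColor(p,cv2.COLOR_RGB2HSV)
roi=np.zeros(d.shape,bool);roi[155:290,185:365]=1
red=roi&((hsv[...,0]<6)|(hsv[...,0]>174))&(hsv[...,1]>200)&(P[...,2]<25)
c=cv2.findContours(red.astype('u1'),0,2)[0];c=max(c,key=cv2.contourArea);r=cv2.minAreaRect(c);print("rect",r)
i=optics.camera_info("top");K=np.array(i["intrinsics"]);E=np.array(i["extrinsics"]);R,t=E[:3,:3],E[:3,3]
def ray(u,v,h):
    o=-R.T@t;w=R.T@np.linalg.solve(K,[u,v,1]);return o+w*(h-o[2])/w[2]
B=np.array([ray(*q,18) for q in cv2.boxPoints(r)]);print(np.round(B,1));print("centre",B.mean(0).round(1),"sides",[np.linalg.norm(B[k]-B[k-1]).round(1) for k in range(4)])
e=[B[k]-B[k-1] for k in range(4)];L=max(e,key=np.linalg.norm);L=L*np.sign(L[1]);print("yaw",-np.arctan2(L[0],L[1]))
print("surf z",np.median(P[red][:,2]), "table",np.median(P[300:310,100:150,2]))
print("left pad",np.round(P[222,208],1),np.round(P[230,336],1))
for n,m in dict(dark=(hsv[...,2]<60)&roi&(P[...,2]>90),lav=(abs(hsv[...,0]-130.)<14)&(hsv[...,1]>50)&roi,brass=(abs(hsv[...,0]-22.)<6)&(hsv[...,1]>120)&(P[...,2]>60)&roi,white=(hsv[...,1]<40)&(hsv[...,2]>110)&roi).items():
    l,k=nd.label(m)
    for j in range(1,k+1):
        a=l==j
        if a.sum()>8: 
            v,u=nd.center_of_mass(a);print(n,a.sum(),round(u,1),round(v,1),np.round(np.median(P[a],0),1),"zmax",P[a][:,2].max().round(0))
cv2.imwrite("pics/crop.png",cv2.resize(p[155:290,185:365,::-1],None,fx=4.4,fy=4.4,interpolation=2))
```

```text
rect ((326.43194580078125, 258.0895080566406), (46.65896224975586, 40.2963752746582), 3.5763344764709473)
[[ 351.9 -121.1   18. ]
 [ 465.2 -126.7   18. ]
 [ 460.5 -259.    18. ]
 [ 347.5 -251.3   18. ]]
centre [ 406.3 -189.5   18. ] sides [np.float64(130.3), np.float64(113.5), np.float64(132.3), np.float64(113.2)]
yaw -0.03571281283643218
surf z 11.153626363743456 table 0.33595707219285487
left pad [484.3 132.6 133.3] [ 472.  -197.7  136. ]
lav 74 257.9 232.8 [463.4   3.5  93.3] zmax 1190.0
brass 22 276.2 174.6 [626.3 -40.9  87.7] zmax 95.0
brass 27 233.6 224.7 [480.5  66.9 115. ] zmax 119.0
brass 28 309.1 229.3 [ 473.8 -130.5  114.1] zmax 1190.0
white 1104 278.3 205.2 [568.6 -50.7  29. ] zmax 1190.0
white 147 210.1 189.9 [586.8 144.5  50.1] zmax 56.0
white 132 338.2 195.9 [ 583.3 -220.3   17.4] zmax 79.0
white 14 253.6 209.9 [530.8  17.8  62.5] zmax 70.0
white 206 253.6 226.0 [485.6  19.7  90.1] zmax 114.0
white 67 224.4 220.9 [490.3  92.8 117.9] zmax 127.0
white 79 319.6 227.0 [ 480.9 -158.5  118.8] zmax 130.0
```

View pics/crop.png

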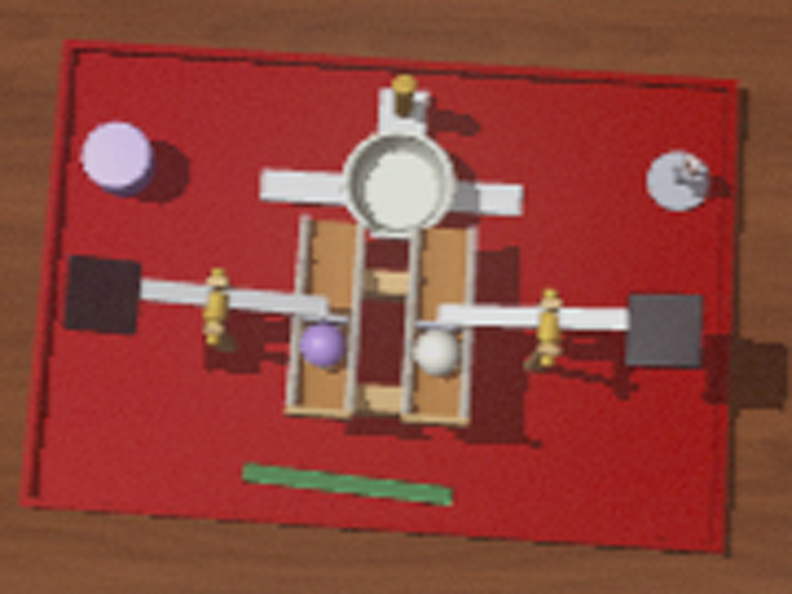

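Lavender is in the left lane. The pads give the tray frame: origin (478,-32.5), yaw -0.037. The pad spacing measures 330.5 mm against 330 expected, and the post top measures 87.7 mm against 88. I'm moving off with the fingers shut.

{"fn": "drive_tool", "kwargs": {"steps": [[[3.0,-1.7,0],[0,0,0.08],1],[[6.2,-3.5,0],[0,0,0.16],1],[[9.4,-5.3,0],[0,0,0.24],1],[[12.6,-7.1,0],[0,0,0.32],1],[[15.8,-9.0,0],[0,0,0.407],1]], "squeeze": 10}}

```text
time: 0.52
position: [341.8, -439.9, 175.4]
orientation: [-0.0, 1.0, -0.02, -0.0]
ft_force: [0.3, -0.4, 0.2]
width: 60.7
```

{"fn": "drive_tool", "kwargs": {"steps": [[[2.2,-2.9,0],[0,0,0],1],[[4.5,-6.0,0],[0,0,0],1],[[6.8,-9.1,0],[0,0,0],1],[[9.1,-12.1,0],[0,0,0],1],[[11.4,-15.2,0],[0,0,0],1]]}}

```text
time: 0.93
position: [461.3, -291.9, 175.5]
orientation: [-0.0, 1.0, -0.018, -0.0]
ft_force: [1.0, -1.3, 0.4]
width: 27.5
```

{"fn": "drive_tool", "kwargs": {"steps": [[[2.3,-3.1,0],[0,0,0],1],[[4.6,-6.2,0],[0,0,0],1],[[6.9,-9.2,0],[0,0,0],1],[[9.2,-12.3,0],[0,0,0],1],[[11.4,-15.2,0],[0,0,0],1]]}}

```text
time: 1.35
position: [580.8, -143.8, 175.4]
orientation: [-0.0, 1.0, -0.018, -0.0]
ft_force: [1.3, -1.1, 0.3]
width: 0.5
```

{"fn": "drive_tool", "kwargs": {"steps": [[[1.2,-1.5,0],[0,0,0],1],[[2.5,-3.1,0],[0,0,0],1],[[3.6,-4.6,0],[0,0,0],1],[[4.4,-5.8,0],[0,0,0],1],[[4.4,-5.8,0],[0,0,0],1]]}}

```text
time: 1.77
position: [627.1, -87.4, 175.2]
orientation: [-0.0, 1.0, -0.017, -0.0]
ft_force: [0.6, 0.7, 0.1]
width: 0.4
```

Run:
```python
from h import *
s=env.state();print(s["time"],s["position"].round(1) if hasattr(s["position"],'round') else s["position"],s["orientation"],s["joints"],s["width"])
p,d=grab("side");cv2.imwrite("pics/s1.png",cv2.resize(p[150:300,180:380,::-1],None,fx=4,fy=4,interpolation=2))
```

```text
1.7667 [627.1 -87.4 175.2] [-3.04890936e-04  9.99852013e-01 -1.72004571e-02 -6.14648908e-05] [-2.33029684e-01  5.05722242e-01  1.32442090e+00  5.88966857e-04
  1.31170022e+00  1.37201829e+00] 0.35368472496195386
```

View pics/s1.png

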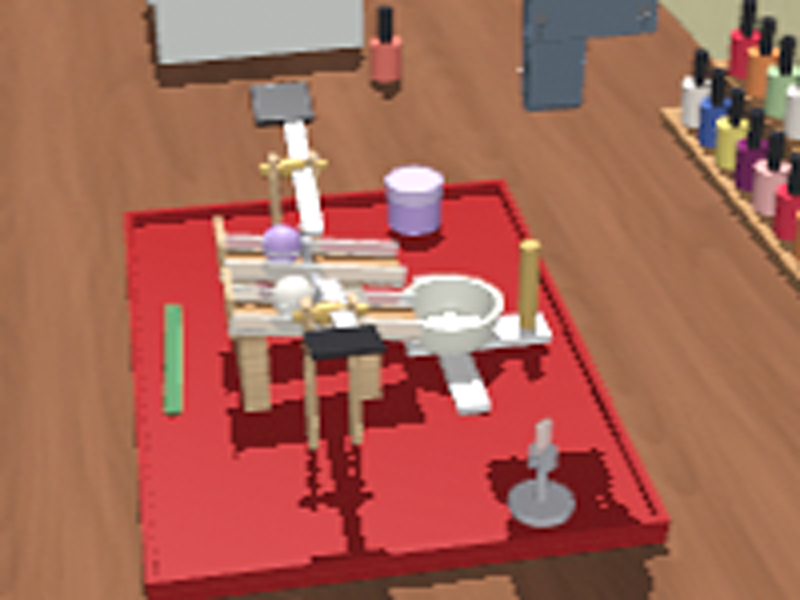

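The side crop shows the shut fingers hovering at (555,70), clear to the right of the post at (529,285). I'll descend beside it.

{"fn": "drive_tool", "kwargs": {"steps": [[[0,0,2.5],[0,0,0],1],[[0,0,5.5],[0,0,0],1],[[0,0,8.5],[0,0,0],1],[[0,0,11.0],[0,0,0],1],[[0,0,11.7],[0,0,0],1]]}}

```text
time: 2.23
position: [623.1, -89.9, 54.9]
orientation: [-0.001, 1.0, -0.019, -0.003]
ft_force: [-0.9, 1.0, 0.0]
width: 0.5
```

{"fn": "drive_tool", "kwargs": {"steps": [[[0,-0.5,0],[0,0,0],1],[[0,-1.0,0],[0,0,0],1],[[0,-1.6,0],[0,0,0],1],[[0,-2.2,0],[0,0,0],1],[[0,-2.8,0],[0,0,0],1]]}}

```text
time: 2.65
position: [627.8, -60.8, 60.0]
orientation: [0.0, 1.0, -0.018, 0.001]
ft_force: [0.6, 0.5, 0.0]
width: 0.3
```

{"fn": "drive_tool", "kwargs": {"steps": [[[0,-0.4,0],[0,0,0],1],[[0,-0.9,0],[0,0,0],1],[[0,-1.4,0],[0,0,0],1],[[0,-1.9,0],[0,0,0],1],[[0,-2.4,0],[0,0,0],1]]}}

```text
time: 3.07
position: [628.0, -37.0, 58.6]
orientation: [-0.0, 1.0, -0.018, 0.0]
ft_force: [0.6, -0.7, -0.2]
width: 0.4
```

{"fn": "drive_tool", "kwargs": {"steps": [[[0,-0.2,0],[0,0,0],1],[[0,-0.4,0],[0,0,0],1],[[0,-0.6,0],[0,0,0],1],[[0,-0.8,0],[0,0,0],1],[[0,-1.0,0],[0,0,0],1]]}}

```text
time: 3.48
position: [628.3, -27.5, 58.6]
orientation: [0.0, 1.0, -0.018, 0.0]
ft_force: [-0.7, -0.1, 0.1]
width: 0.2
```

{"fn": "drive_tool", "kwargs": {"steps": [[[0,-0.1,0],[0,0,0],1],[[0,-0.2,0],[0,0,0],1],[[0,-0.3,0],[0,0,0],1],[[0,-0.3,0],[0,0,0],1],[[0,-0.3,0],[0,0,0],1]]}}

```text
time: 3.9
position: [628.4, -24.5, 58.6]
orientation: [-0.0, 1.0, -0.018, -0.0]
ft_force: [-0.0, 0.1, -0.1]
width: 0.6
```

Run:
```python
from h import *
s=env.state();print(s["time"],s["position"].round(1),s["ft_force"])
p,d=grab("side");cv2.imwrite("pics/s2.png",cv2.resize(p[150:300,180:380,::-1],None,fx=4,fy=4,interpolation=2))
```

```text
3.9 [628.4 -24.5  58.6] [-0.03404932  0.13796859 -0.05937352]
```

View pics/s2.png

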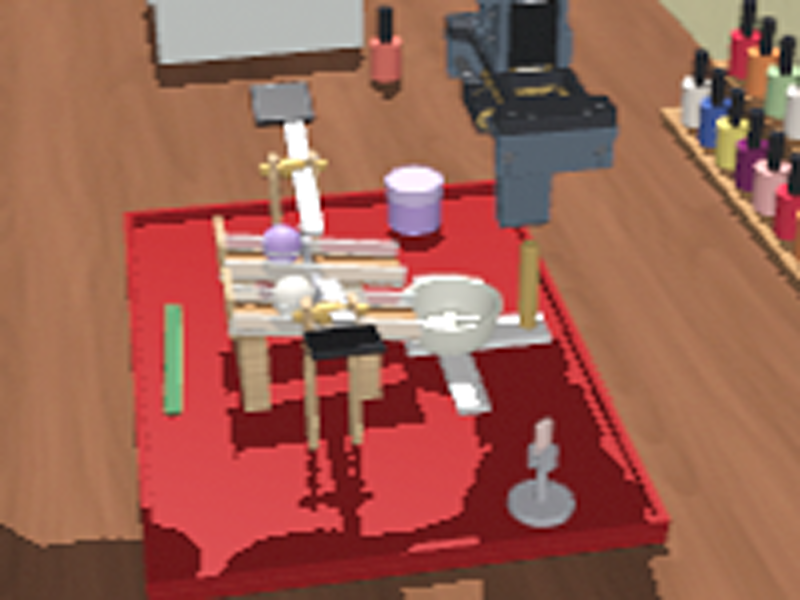

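The post has not moved (529,285), and the fingertip appears beyond it at (520,220). I'll check with projections.

Run:
```python
from h import *
for n in("side","top"):
    i=optics.camera_info(n);K=np.array(i["intrinsics"]);E=np.array(i["extrinsics"])
    for q in([628.4,-24.5,58.6],[628.4,-24.5,88],[628,-40,88],[628,-40,30],[627.1,-87.4,175.2]):
        c=E[:3,:3]@q+E[:3,3];u=K@c/c[2];print(n,q,u[:2].round(1),((u[:2]-[180,150])*4).round(0),c[2].round(0))
p,d=grab("side");P=pts("side",d)
for c in((520,215),(520,190),(529,245),(529,285),(529,315),(455,315)):
    u,v=180+c[0]//4,150+c[1]//4;print(c,P[v,u].round(1))
p,d=grab("top");np.savez("top1.npz",p=p,d=d);cv2.imwrite("pics/t1.png",cv2.resize(p[140:290,185:385,::-1],None,fx=4,fy=4,interpolation=2))
```

```text
side [628.4, -24.5, 58.6] [309.3 216.8] [517. 267.] 1185.0
side [628.4, -24.5, 88] [309.6 207.6] [518. 230.] 1170.0
side [628, -40, 88] [310.9 210.3] [524. 241.] 1157.0
side [628, -40, 30] [310.4 228.3] [521. 313.] 1185.0
side [627.1, -87.4, 175.2] [316.5 189.5] [546. 158.] 1073.0
top [628.4, -24.5, 58.6] [270.1 176.4] [360. 106.] 1162.0
top [628.4, -24.5, 88] [270.1 173.8] [360.  95.] 1133.0
top [628, -40, 88] [275.7 174.1] [383.  96.] 1133.0
top [628, -40, 30] [275.4 179.1] [382. 116.] 1190.0
top [627.1, -87.4, 175.2] [294.9 166.3] [460.  65.] 1046.0
(520, 215) [627.4 -31.  106.1]
(520, 190) [624.6 -38.9 129. ]
(529, 245) [630.3 -42.9  87.1]
(529, 285) [629.9 -47.1  57.8]
(529, 315) [630.7 -46.9  34.8]
(455, 315) [583.4 -17.1  23.2]
```

View pics/t1.png

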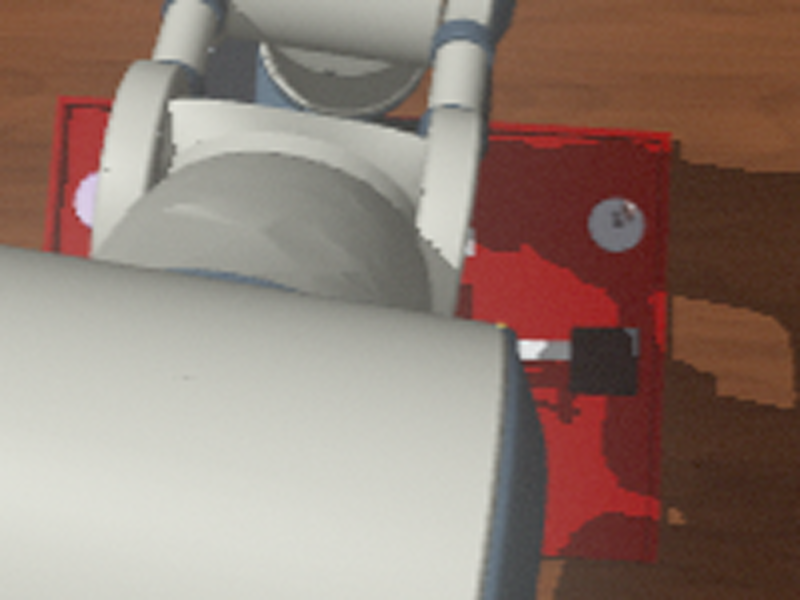

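Run:
```python
from h import *
i=optics.camera_info("side");K=np.array(i["intrinsics"]);E=np.array(i["extrinsics"])
c=E[:3,:3]@[226.4,-582.3,175.3]+E[:3,3];print("start TCP px",(K@c/c[2])[:2])
z=np.load("side0.npz");P0=pts("side",z["d"])
for v in range(340,412,6): print(v,P0[v,140].round(0),P0[v,110].round(0),z["p"][v,140])
p,d=grab("side");P=pts("side",d)
print("now")
for v in range(180,212,2): print(v,P[v,309].round(1),P[v,325].round(1),p[v,309])
u=[P[203,x].round(0).tolist() for x in range(300,324,2)];print(u)
```

```text
start TCP px [135.89595294 377.69313664]
340 [ 262. -662.  321.] [ 235. -669.  334.] [ 81  93 103]
346 [ 259. -656.  307.] [ 236. -675.  333.] [ 77  89 100]
352 [ 258. -657.  299.] [ 234. -673.  323.] [ 80  91 101]
358 [ 251. -636.  268.] [ 230. -669.  310.] [77 88 98]
364 [ 249. -636.  258.] [ 229. -669.  301.] [77 88 98]
370 [ 248. -636.  248.] [ 227. -669.  292.] [77 88 98]
376 [ 246. -635.  237.] [ 136. -414.    0.] [76 88 97]
382 [ 244. -635.  227.] [ 138. -427.   -1.] [79 89 99]
388 [ 194. -454.    1.] [ 140. -441.   -1.] [75 56 47]
394 [ 194. -467.    0.] [ 141. -454.   -1.] [81 54 42]
400 [ 195. -478.   -1.] [ 143. -467.   -0.] [83 55 41]
406 [ 196. -490.   -2.] [ 145. -480.    0.] [79 54 39]
now
180 [ 597.9 -117.8  219. ] [ 639.5 -114.5  213. ] [55 56 61]
182 [ 598.8 -115.   212.2] [ 639.8 -114.4  207.5] [52 53 58]
184 [ 599.6 -112.8  205.7] [ 641.2 -110.8  200.2] [ 90 102 115]
186 [ 599.6 -113.5  200.6] [ 642.4 -107.8  193.1] [ 87  98 111]
188 [ 602.6 -103.4  189.9] [ 642.3 -108.9  188.1] [ 82  94 106]
190 [ 601.5 -107.6  186.5] [ 642.4 -109.3  182.7] [ 87  99 111]
192 [ 60
[... 187 characters left out ...]
198 [622.1 -38.1 125.8] [ 7.400e+02  1.794e+02 -4.000e-01] [ 86  97 109]
200 [622.9 -35.9 118.5] [ 7.359e+02  1.660e+02 -5.000e-01] [ 85  97 109]
202 [623.  -36.1 112.4] [730.1 147.6   2.4] [ 85  97 109]
204 [623.9 -33.6 104.8] [728.6 142.3  -2. ] [ 85  98 110]
206 [624.7 -31.4  97.3] [724.2 128.1  -1.2] [74 75 85]
208 [664.6 106.4  10.7] [720.7 116.8  -2. ] [171  41  43]
210 [660.7  92.2  11.8] [716.2 102.5  -0.9] [211  56  59]
[[646.0, 147.0, 9.0], [653.0, 147.0, 8.0], [610.0, -32.0, 109.0], [615.0, -35.0, 110.0], [621.0, -35.0, 109.0], [626.0, -36.0, 109.0], [632.0, -36.0, 108.0], [637.0, -38.0, 108.0], [644.0, -34.0, 106.0], [709.0, 155.0, -3.0], [713.0, 148.0, 0.0], [719.0, 145.0, 1.0]]
```

Depth shows the true finger end at about z=96 while the state reads 58.6. The gripper body and the start picture give the same offset of about 38-40 mm along tool z, while x and y agree. Tray and pad heights from the cameras match the specification, so I trust the cameras: true z ≈ state z + 38. I'll go back right of the post and descend further.

{"fn": "drive_tool", "kwargs": {"steps": [[[0,1.2,0],[0,0,0],1],[[0,2.8,0],[0,0,0],1],[[0,4.4,0],[0,0,0],1],[[0,5.8,0],[0,0,0],1],[[0,6.3,0],[0,0,0],1]]}}

```text
time: 4.52
position: [626.1, -89.8, 58.6]
orientation: [0.0, 1.0, -0.019, 0.0]
ft_force: [-0.5, -1.2, 0.5]
width: 0.8
```

{"fn": "drive_tool", "kwargs": {"steps": [[[0,0,0.6],[0,0,0],1],[[0,0,1.4],[0,0,0],1],[[0,0,2.2],[0,0,0],1],[[0,0,3.0],[0,0,0],1],[[0,0,3.6],[0,0,0],1]]}}

```text
time: 4.93
position: [625.5, -86.7, 21.1]
orientation: [-0.0, 1.0, -0.018, -0.001]
ft_force: [0.5, -0.8, -0.4]
width: 0.6
```

{"fn": "drive_tool", "kwargs": {"steps": [[[0,-0.4,0],[0,0,0],1],[[0,-0.9,0],[0,0,0],1],[[0,-1.4,0],[0,0,0],1],[[0,-1.9,0],[0,0,0],1],[[0,-2.4,0],[0,0,0],1]]}}

```text
time: 5.35
position: [627.3, -62.7, 23.0]
orientation: [0.0, 1.0, -0.018, 0.0]
ft_force: [0.4, 0.0, -0.0]
width: 0.2
```

Run:
```python
from h import *
s=env.state();print(s["time"],s["position"].round(1),s["ft_force"])
p,d=grab("side");P=pts("side",d);np.savez("s3.npz",p=p,d=d)
for v in range(196,228,2): print(v,P[v,305].round(1),P[v,313].round(1),p[v,305],p[v,313])
cv2.imwrite("pics/s3.png",cv2.resize(p[150:300,180:380,::-1],None,fx=4,fy=4,interpolation=2))
```

```text
5.35 [627.3 -62.7  23. ] [ 0.41036197  0.0173994  -0.04233454]
196 [596.7 -89.2 161. ] [ 604.5 -133.8  182.8] [119 104  72] [46 46 50]
198 [595.8 -93.  157.3] [ 601.2 -145.5  183.7] [67 72 80] [44 46 47]
200 [ 593.2 -102.8  157. ] [ 598.9 -153.5  182.7] [71 75 80] [53 55 60]
202 [ 592.1 -107.1  153.6] [ 599.6 -151.8  176.3] [124  64  67] [52 53 58]
204 [660.7 140.3   7.4] [ 600.5 -149.3  169.4] [213  54  56] [ 91 103 116]
206 [655.2 119.9  11.7] [ 600.8 -148.8  163.6] [211  54  57] [ 86  99 110]
208 [653.4 112.8   8.6] [ 601.3 -147.9  157.5] [212  57  59] [ 88 100 111]
210 [650.1 100.5   8.6] [ 603.2 -142.1  148.5] [211  55  57] [ 87  99 111]
212 [646.1  85.3  10.4] [ 601.8 -147.1  145.8] [211  55  57] [ 86  99 110]
214 [643.8  76.7   8.4] [625.3 -69.9  93.6] [212  56  59] [ 84  97 108]
216 [639.6  60.8  10.9] [623.2 -77.4  91.9] [213  58  60] [ 85  98 109]
218 [637.7  53.7   8.2] [624.  -75.5  84.6] [213  57  59] [ 84  96 108]
220 [633.8  39.1  10.2] [623.9 -76.3  78.9] [213  56  60] [ 84  97 109]
222 [631.9  31.5   7.9] [625.  -73.3  70.7] [212  65  66] [ 85  96 109]
224 [627.9  16.8  10.3] [625.6 -71.9  63.4] [196 115 109] [78 85 93]
226 [625.    5.9  10.3] [633.1 -47.6  41.5] [195 143 133] [157 136  78]
```

View pics/s3.png

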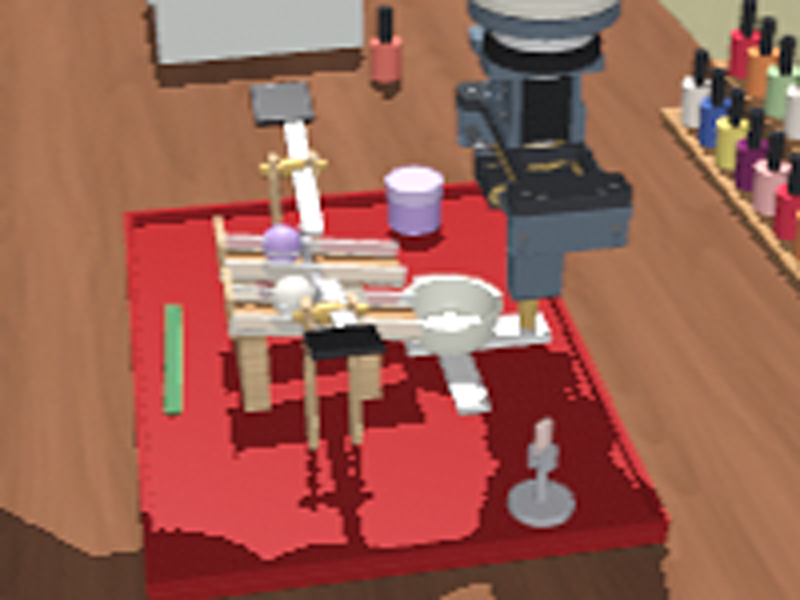

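The finger now stands in front of the post, hiding its upper part, with its end at z≈60 at crop (535,297). Pushing.

{"fn": "drive_tool", "kwargs": {"steps": [[[0,-0.3,0],[0,0,0],1],[[0,-0.7,0],[0,0,0],1],[[0,-1.1,0],[0,0,0],1],[[0,-1.5,0],[0,0,0],1],[[0,-1.9,0],[0,0,0],1]]}}

```text
time: 5.82
position: [627.8, -44.2, 22.7]
orientation: [0.0, 1.0, -0.018, 0.0]
ft_force: [0.7, -1.5, 1.4]
width: 0.3
```

{"fn": "drive_tool", "kwargs": {"steps": [[[0,-0.3,0],[0,0,0],1],[[0,-0.6,0],[0,0,0],1],[[0,-0.9,0],[0,0,0],1],[[0,-1.2,0],[0,0,0],1],[[0,-1.5,0],[0,0,0],1]]}}

```text
time: 6.23
position: [628.2, -29.3, 22.6]
orientation: [-0.0, 1.0, -0.018, 0.0]
ft_force: [0.4, -1.0, 1.3]
width: 0.7
```

{"fn": "drive_tool", "kwargs": {"steps": [[[0,-0.1,0],[0,0,0],1],[[0,-0.2,0],[0,0,0],1],[[0,-0.3,0],[0,0,0],1],[[0,-0.4,0],[0,0,0],1],[[0,-0.5,0],[0,0,0],1]]}}

```text
time: 6.65
position: [628.4, -24.5, 22.6]
orientation: [-0.0, 1.0, -0.018, -0.0]
ft_force: [-0.0, -1.2, 0.6]
width: 0.5
```

Continue in small steps until the stop pushes back.

{"fn": "drive_tool", "kwargs": {"steps": [[[0,-0.1,0],[0,0,0],1],[[0,-0.2,0],[0,0,0],1],[[0,-0.2,0],[0,0,0],1],[[0,-0.2,0],[0,0,0],1],[[0,-0.2,0],[0,0,0],1]]}}

```text
time: 7.07
position: [628.3, -22.5, 22.6]
orientation: [-0.0, 1.0, -0.018, -0.0]
ft_force: [-0.3, -0.3, -0.2]
width: 0.4
```

Run:
```python
from h import *
s=env.state();print(s["time"],s["position"].round(1),s["ft_force"])
p,d=grab("side");P=pts("side",d)
h=cv2.cvtColor(p,cv2.COLOR_RGB2HSV)
# tray-frame coords of bright rim points of dish, and brass post
c,sn=np.cos(-.037),np.sin(-.037);Q=(P-[478.2,-32.5,0])@np.array([[c,-sn,0],[sn,c,0],[0,0,1]])
m=(h[...,1]<50)&(h[...,2]>120)&(Q[...,0]>66)&(Q[...,0]<132)&(abs(Q[...,1])<80)&(Q[...,2]>42)&(Q[...,2]<54)
print("rim",m.sum(),Q[m].min(0).round(1),Q[m].max(0).round(1))
m=(abs(h[...,0]-22.)<7)&(h[...,1]>90)&(abs(Q[...,0]-150)<14)&(abs(Q[...,1])<60)&(Q[...,2]>20)
print("post",m.sum(),np.median(Q[m],0).round(1))
```

```text
7.0667 [628.3 -22.5  22.6] [-0.28407467 -0.2758878  -0.18247883]
rim 102 [ 66.1 -50.6  42. ] [131.3  69.6  52.3]
post 47 [150.2  23.7  43.1]
```

{"fn": "drive_tool", "kwargs": {"steps": [[[0,-0.1,0],[0,0,0],1],[[0,-0.2,0],[0,0,0],1],[[0,-0.3,0],[0,0,0],1],[[0,-0.3,0],[0,0,0],1],[[0,-0.3,0],[0,0,0],1]]}}

```text
time: 7.53
position: [628.6, -19.4, 22.6]
orientation: [-0.0, 1.0, -0.018, -0.0]
ft_force: [0.4, -0.2, 0.1]
width: 0.8
```

{"fn": "drive_tool", "kwargs": {"steps": [[[0,-0.1,0],[0,0,0],1],[[0,-0.2,0],[0,0,0],1],[[0,-0.2,0],[0,0,0],1],[[0,-0.2,0],[0,0,0],1],[[0,-0.2,0],[0,0,0],1]]}}

```text
time: 7.95
position: [628.6, -18.2, 22.6]
orientation: [0.0, 1.0, -0.018, -0.0]
ft_force: [-1.1, -7.4, -0.1]
width: 0.6
```

The stop is reached (7.4 N). I'll back off and lift.

{"fn": "drive_tool", "kwargs": {"steps": [[[0,0.6,0],[0,0,0],1],[[0,1.6,0],[0,0,0],1],[[0,2.4,-0.8],[0,0,0],1],[[0,2.8,-3.0],[0,0,0],1],[[0,3.0,-6.0],[0,0,0],1]]}}

```text
time: 8.37
position: [626.0, -48.7, 81.9]
orientation: [-0.0, 1.0, -0.019, -0.002]
ft_force: [1.0, -0.2, 0.9]
width: 0.6
```

{"fn": "drive_tool", "kwargs": {"steps": [[[0,0,-2.5],[0,0,0],1],[[0,0,-5.5],[0,0,0],1],[[0,0,-7.0],[0,0,0],1],[[0,0,-7.0],[0,0,0],1],[[0,0,-7.0],[0,0,0],1]]}}

```text
time: 8.78
position: [628.0, -48.2, 153.8]
orientation: [0.0, 1.0, -0.018, 0.001]
ft_force: [0.7, 0.5, -0.1]
width: 0.4
```

{"fn": "drive_tool", "kwargs": {"steps": [[[-1.5,-1.8,0],[0,0,0],1],[[-3.3,-3.9,0],[0,0,0],1],[[-5.1,-6.0,0],[0,0,0],1],[[-6.9,-8.1,0],[0,0,0],1],[[-8.7,-10.2,0],[0,0,0],1]]}}

```text
time: 9.2
position: [542.6, 58.1, 151.5]
orientation: [-0.0, 1.0, -0.018, -0.001]
ft_force: [0.3, -0.7, 0.2]
width: 1.0
```

{"fn": "drive_tool", "kwargs": {"steps": [[[-1.8,-2.1,0],[0,0,0],1],[[-3.6,-4.2,0],[0,0,0],1],[[-5.2,-6.0,0],[0,0,0],1],[[-6.3,-7.3,0],[0,0,0],1],[[-6.3,-7.3,0],[0,0,0],1]]}}

```text
time: 9.62
position: [481.1, 134.4, 151.6]
orientation: [-0.0, 1.0, -0.017, -0.002]
ft_force: [1.2, 0.1, 0.7]
width: 0.5
```

Run:
```python
from h import *
s=env.state();print(s["time"],s["position"].round(1),s["ft_force"])
p,d=grab("side");P=pts("side",d)
h=cv2.cvtColor(p,cv2.COLOR_RGB2HSV)
c,sn=np.cos(-.037),np.sin(-.037);Q=(P-[478.2,-32.5,0])@np.array([[c,-sn,0],[sn,c,0],[0,0,1]])
m=(abs(h[...,0]-22.)<7)&(h[...,1]>90)&(abs(Q[...,0]-150)<14)&(abs(Q[...,1])<60)&(Q[...,2]>20)
print("post",m.sum(),np.median(Q[m],0).round(1))
cv2.imwrite("pics/s4.png",cv2.resize(p[120:270,180:380,::-1],None,fx=4,fy=4,interpolation=2))
```

```text
9.6167 [481.1 134.4 151.6] [1.2394629  0.13394778 0.73544259]
post 82 [150.9  31.6  61.7]
```

View pics/s4.png

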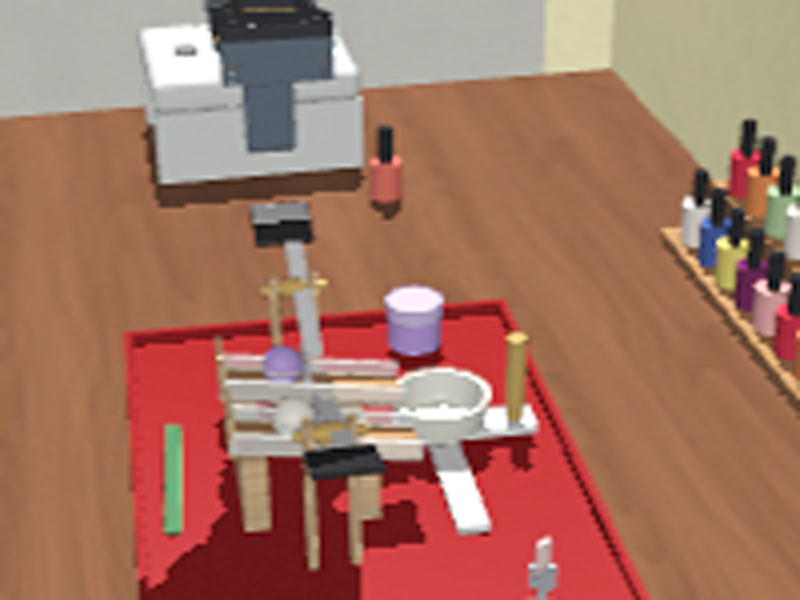

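The fingertip at (270,150) hovers over the left pad (282,222). The dish (445,405) is now at the left stop, with the post face at tray y=31.6. Lowering.

{"fn": "drive_tool", "kwargs": {"steps": [[[0,0,1.0],[0,0,0],1],[[0,0,2.2],[0,0,0],1],[[0,0,3.4],[0,0,0],1],[[0,0,4.4],[0,0,0],1],[[0,0,5.0],[0,0,0],1]]}}

```text
time: 10.08
position: [483.7, 131.9, 101.1]
orientation: [0.0, 1.0, -0.018, -0.001]
ft_force: [0.1, 0.6, -0.0]
width: 0.3
```

{"fn": "drive_tool", "kwargs": {"steps": [[[0,0,0.4],[0,0,0],1],[[0,0,0.8],[0,0,0],1],[[0,0,1.2],[0,0,0],1],[[0,0,1.6],[0,0,0],1],[[0,0,2.0],[0,0,0],1]]}}

```text
time: 10.5
position: [484.4, 132.9, 82.6]
orientation: [-0.0, 1.0, -0.018, 0.0]
ft_force: [0.1, 2.2, 2.4]
width: 0.5
```

{"fn": "drive_tool", "kwargs": {"steps": [[[0,0,0.3],[0,0,0],1],[[0,0,0.6],[0,0,0],1],[[0,0,0.9],[0,0,0],1],[[0,0,1.2],[0,0,0],1],[[0,0,1.2],[0,0,0],1]]}}

```text
time: 10.92
position: [484.1, 132.9, 70.2]
orientation: [-0.0, 1.0, -0.018, 0.0]
ft_force: [1.0, 2.6, 2.9]
width: 0.5
```

{"fn": "drive_tool", "kwargs": {"steps": [[[0,0,0.2],[0,0,0],1],[[0,0,0.4],[0,0,0],1],[[0,0,0.5],[0,0,0],1],[[0,0,0.6],[0,0,0],1],[[0,0,0.7],[0,0,0],1]]}}

```text
time: 11.33
position: [484.1, 132.7, 63.6]
orientation: [0.0, 1.0, -0.018, 0.0]
ft_force: [1.9, -0.5, 3.2]
width: 0.6
```

{"fn": "drive_tool", "kwargs": {"steps": [[[0,0,0.1],[0,0,0],1],[[0,0,0.2],[0,0,0],1],[[0,0,0.2],[0,0,0],1],[[0,0,0.2],[0,0,0],1],[[0,0,0.2],[0,0,0],1]]}}

```text
time: 11.75
position: [484.0, 132.7, 61.7]
orientation: [0.0, 1.0, -0.018, 0.0]
ft_force: [-0.6, -1.6, 4.9]
width: 0.7
```

Run:
```python
from h import *
s=env.state();print(s["time"],s["position"].round(1),s["ft_force"])
p,d=grab("side")
cv2.imwrite("pics/s5.png",cv2.resize(p[120:270,180:380,::-1],None,fx=4,fy=4,interpolation=2))
```

```text
11.75 [484.  132.7  61.7] [-0.58003702 -1.63952659  4.87350773]
```

View pics/s5.png

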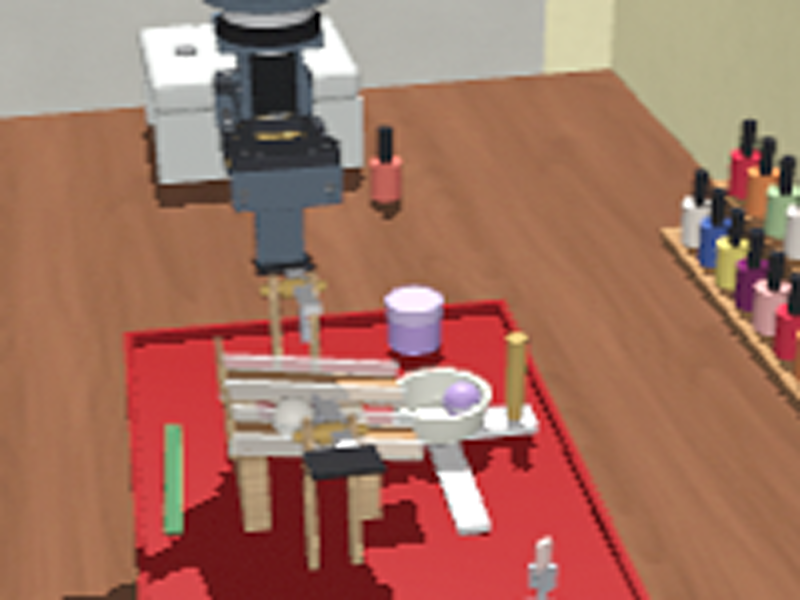

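The lavender capsule is in the dish at (462,398) and the pearl is still at (295,415). I'll hold briefly, then release gently.

{"fn": "drive_tool", "kwargs": {"steps": [[[0,0,0],[0,0,0],1],[[0,0,0],[0,0,0],1],[[0,0,0],[0,0,0],1],[[0,0,0],[0,0,0],1],[[0,0,-0.2],[0,0,0],1]]}}

```text
time: 12.22
position: [484.0, 132.9, 63.5]
orientation: [-0.0, 1.0, -0.018, -0.0]
ft_force: [2.0, 0.5, 2.7]
width: 0.7
```

{"fn": "drive_tool", "kwargs": {"steps": [[[0,0,-0.4],[0,0,0],1],[[0,0,-0.9],[0,0,0],1],[[0,0,-1.4],[0,0,0],1],[[0,0,-1.9],[0,0,0],1],[[0,0,-2.4],[0,0,0],1]]}}

```text
time: 12.63
position: [483.7, 132.7, 88.1]
orientation: [0.0, 1.0, -0.018, -0.0]
ft_force: [0.9, -0.5, 1.4]
width: 0.6
```

{"fn": "drive_tool", "kwargs": {"steps": [[[0,0,-0.4],[0,0,0],1],[[0,0,-1.0],[0,0,0],1],[[0,0,-2.0],[0,0,0],1],[[0,0,-3.5],[0,0,0],1],[[0,0,-5.0],[0,0,0],1]]}}

```text
time: 13.05
position: [483.5, 132.8, 138.2]
orientation: [0.0, 1.0, -0.018, -0.001]
ft_force: [0.1, 0.9, 0.1]
width: 0.3
```

{"fn": "drive_tool", "kwargs": {"steps": [[[0,0,-1.5],[0,0,0],1],[[0,0,-2.0],[0,0,0],1],[[0,0,-2.0],[0,0,0],1],[[0,0,-2.0],[0,0,0],1],[[0,0,-2.0],[0,0,0],1]]}}

```text
time: 13.47
position: [483.4, 132.8, 156.8]
orientation: [0.0, 1.0, -0.018, -0.001]
ft_force: [0.1, 0.4, 1.1]
width: 0.4
```

Run:
```python
from h import *
s=env.state();print(s["time"],s["position"].round(1),s["ft_force"])
p,d=grab("side");P=pts("side",d);h=cv2.cvtColor(p,cv2.COLOR_RGB2HSV)
c,sn=np.cos(-.037),np.sin(-.037);Q=(P-[478.2,-32.5,0])@np.array([[c,-sn,0],[sn,c,0],[0,0,1]])
m=(abs(h[...,0]-130.)<14)&(h[...,1]>50)&(abs(Q[...,0]-95)<40)&(abs(Q[...,1]-35)<40)
print("lavender seen face (tray)",m.sum(),np.median(Q[m],0).round(1))
cv2.imwrite("pics/s6.png",cv2.resize(p[120:270,180:380,::-1],None,fx=4,fy=4,interpolation=2))
```

```text
13.4667 [483.4 132.8 156.8] [0.1252815  0.44511729 1.10563701]
lavender seen face (tray) 37 [110.5  27.1  46.7]
```

View pics/s6.png

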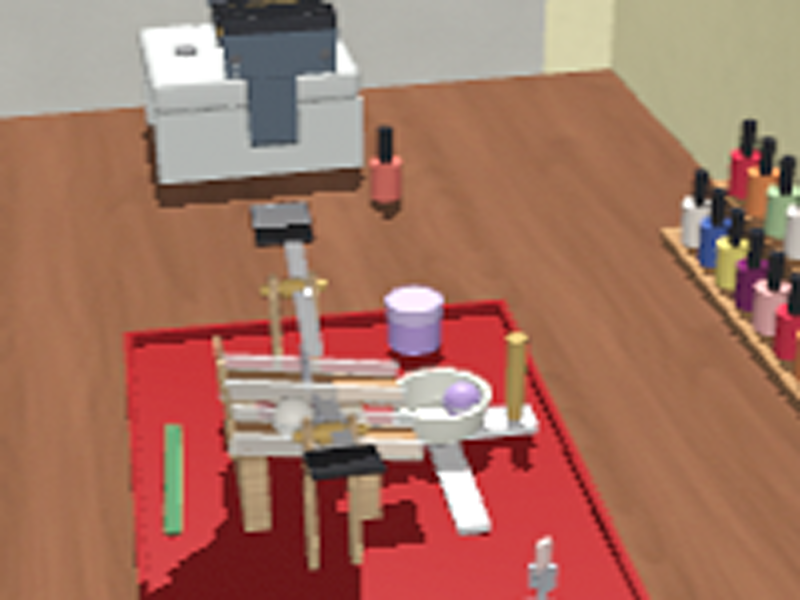

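The capsule rests in the dish, the pad is back up, the pearl is in place and the bystanders in view haven't moved. Handing in.

```bash
python3 -c "
from workcell import order,env
print(order.close_job(),env.state()['time'])"
```

```text
the job is handed in; nothing more can be done
the job is handed in; nothing more can be done
```

The lavender capsule is lying in the dish, and I handed the job in after about 13.5 s of robot time. It was in the left lane, so I pushed the brass post until the dish hit the left stop (about 7 N). I then pressed the left pad (about 5 N at the bottom), and the capsule rolled in. Lifting the fingers let the pad come back up.

**Last checks:**
- **Capsule:** its visible side is about 15 mm from the dish's nominal centre, within the 24 mm limit.
- **Left pad and gate:** the pad looks the same as before the press. I judged the rocker's return by eye and did not measure its angle.
- **Everything else:** the pearl and the bystanders in the last picture look unmoved. The teal bottle, the cotton bowl and the clip stand's base were outside that picture. The fingers touch nothing.

**Disagreement:** the reported tool height was about 38 mm lower than the fingertip height the cameras showed. Because of this, my first push passed over the post without touching it. I worked from the camera heights after that, and the second push worked.

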